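# Set the ignition coil gap with a gauge blade

### The arm

A 6-joint arm with a two-finger parallel gripper is mounted at the origin on the work surface. World frame = base frame: x ahead of the robot, y to its left, z up, the work surface at z = 0. Lengths are in m, angles in rad, forces in N, time in s.
With the tool pointing down it reaches from about 0.25 to 0.725 m from the base axis. Payload 4 kg.
Tool frame: the origin (TCP) lies midway between the tips of the shut fingers; the grasp point (between the pads) lies 19 mm behind it (bot.grip_depth is the distance from the TCP to the grasp point, in m); z points along the fingers, y is the line along which they close (so a half turn about z gives the same grasp; the last joint's range is limited). The gripper opens to 85 mm and grips with 20 to 120 N. Pads are 22 mm wide; open, the fingers measure 114 mm over their backs; the gripper's body (76 mm by 85 mm) begins 54 mm behind the grasp point. The pads swing forward as they close: fully open they stand 13 mm farther back than shut.
Start: joints at [1.211, 0.241, 0.005, 1.335, 0, 1.571], TCP at [0.176, 0.468, 0.231] pointing down, gripper open.
Joint ranges: [-2.72, 2.72], [-1.05, 1.87], [-1.09, 1.28], [-1.99, 2.15], [-1.42, 1.44], [-3.14, 3.14]. Speed limits (rad/s): [2.79, 2.79, 3.14, 3.14, 3.14, 3.14].

### API

Orientations are given as a unit quaternion [x, y, z, w].
In Python, from workcell import bot gives the robot as it stands.
- The arm moves only by the shell command python3 -m creep 'ROWS'. ROWS is JSON, one flat list of numbers, 5 for each row, row after row: the shift along the world's x, y, z in m, then the turn about the world's z in rad, then the finger opening in m, from 0 to 0.0854. In form: [x, y, z, twist, claw, x, y, z, twist, claw, ...]. A call has 1 to 10 rows; each row is the pose to reach, as a shift and turn from the pose commanded when the call began; what a row does not reach only later rows make up. A row lasts 1/12 s, in which the tool goes at most 41.7 mm and 7.16 degrees, less where a joint would pass 70% of its speed; a pose out of reach is approached as far as the arm can. A call with a gripper value outside its range is refused whole. The fingers move at their own pace and stop on an object; the grip force is fixed at half the most. Time passes only in rows, so rows that repeat a pose let the fingers close. It gives the time, the measured TCP pose, the force, the opening and the grip force at its end, in the units of the state.
- bot.get_obs(): the state, without advancing time (a new reading comes with each control period).
- bot.camera(name): name is "scene" or "top"; returns a dict with "pixels" (384x512x3 uint8, red, green, blue), "camera_matrix" (3x3 intrinsics, pixels), "extrinsics" (4x4, takes a point from world to camera coordinates). Camera axes: x right, y down, z forward; pixel columns grow to the right and rows downward; lengths in m; the calibration is good to about 2 mm. A picture is of the moment at which its call begins. There is no depth.
- bot.job_done(): hands the job in; it is judged then, once.
Trained networks look in the newest picture that a camera, given by its name, has taken for a name from the list of things; names that differ only in an ending like _2 or _b are one class to them, and where a whole thing is asked for, a point or a joint stands for the part that bears it (a point fixed in the world has none). Each returns a list of dicts, best first, with "score" (0 to 1); they miss things now and then, are a little off and sometimes report something else, mostly with a low value. They report only what shows in the picture. A call takes as long as a camera call. They do not tell look-alikes from the thing itself.
- bot.look_for(camera, thing): "centre" ([column, row] as shares, 0 to 1, of the picture: columns of its width, rows of its height, amid what is visible of it).
- bot.place_of(camera, thing): "centre" ([column, row] as shares, 0 to 1, of the picture: columns of its width, rows of its height: a listed point, or the origin of a listed thing).
The state is a dict: "clock": time; "joint_pos": joint angles; "joint_vel": joint speeds; "tau": joint torques, N m; "eef_pos": TCP position; "tool_rot": TCP orientation; "ft_force": force on the tool from outside, world axes, zero at the start; "ft_torque": the same for the moment, N m; "grip_width": finger opening in m; "grasp_force": force on a finger pad.
Only numpy, scipy, OpenCV 4.12 (cv2) and the standard library are available. Lean on these libraries where they do the work, as an engineer would, in place of code of your own. Each camera call takes 0.05 s, during which the arm holds its last target. There are 200 camera calls.

### The job

Set the ignition coil's air gap on the small engine with the red gauge: lower its blade into the gap between the flywheel magnet and the coil until its handle's shoulders rest fully home, let go, and push the coil gently but firmly in until it pinches the blade. Then draw the gauge straight out without shifting the coil again, and put it back upright and fully home in the empty slot of the wooden rack. Leave the blue gauge, the screwdriver, the little cardboard box and the grease tub alone.

Things in the scene. Friction and masses are not known exactly. Their poses are not given: they have to be found in the camera images.
- engine: Fixed small engine, aluminium casing, flat deck 80 mm above the bench (x -50 to 100, y -55 to 55 mm). Origin at bench level under the middle of the magnet's face; +x from the gap into the flywheel, -x to the coil, z up. Brass-coloured magnet block: x 0 to 22, y -18 to 18, z 83 to 103 mm; its face x = 0 is one wall of the gap. Past x = 100: teal shroud with tank, up to 120 mm high.
- gap_top (a point): Top edge of the magnet's face, middle, 103 mm above the bench; axes as the engine's. The gap lies on its -x side, open above and at both ends.
- flywheel_hub (a point): Top of the flywheel on its axis, 52 mm from the magnet's face; fixed steel disc, radius 45 mm, top 101 mm above the bench with 2 mm ribs, hub nut 8 mm high.
- coil: Ignition coil: dark steel block 45 (x) x 40 (y) x 20 mm (z), top level with the magnet's, black hump 12 mm high from 20 mm behind the pole face. Slides along the engine's x only, stiffly (about 3 N), and stays where left. Origin: lower middle of the pole face, 83 mm above the bench; axes as the engine's: the air gap is minus its x in the engine's frame (0 to 10 mm, at first 4.2 to 5.6).
- coil_back (a point): Middle of the coil's back face, 45 mm behind the pole face, 13 mm above the deck: push here along the engine's +x.
- red_gauge: Loose gauge, 80 g, stands upright: red handle 16 (x) x 28 (y) x 45 mm (z) above a steel blade 3 mm thick (x), 24 mm wide (y), 16 mm long (z). Origin: middle of the blade's lower tip; blade z 0 to 16 mm, handle 16 to 61 mm. The handle's underside forms the shoulders. x is the blade's normal; a half turn about z makes no difference.
- red_gauge_shoulder (a point): Middle of the red handle's underside, 16 mm above the blade's tip.
- blue_gauge: Second gauge of the same shape with blue handle and thicker blade (4.5 mm), in the other slot; leave it.
- rack: Fixed beech block 60 (x) x 150 (y) x 34 mm high with two through slots at y = -45 and +45 mm, each 6 mm wide (x) and 27 mm long (y). Origin: centre of its underside. A gauge rests in a slot with its shoulders on the top, blade down, blade normal along the rack's x.
- slot_a (a point): Mouth of the slot at y = -45 mm, at the rack's top (z = 34 mm); axes as the rack's. It may hold either gauge.
- slot_b (a point): Mouth of the slot at y = +45 mm, as slot_a; it holds the other gauge.
- screwdriver: Screwdriver lying on the bench; leave it.
- plug_box: Small cardboard spark-plug box 30 x 30 x 75 mm, standing; leave it.
- grease_tub: Round tub, radius 40, 80 mm high; leave it.
Not all that is in view belongs to the job. What is meant by the red_gauge is not green or pink, and is the larger of those in its own colour.

How it is judged:
On the way, in this order (a step that is already met when the one before it is completed fails the run):
1. the red gauge's blade is fully home in the gap, upright, its shoulders on the magnet and the coil (z of red_gauge in the frame of engine between 0.0845 and 0.0892 m and x of red_gauge in the frame of engine between -0.009 and 0.001 m and y of red_gauge in the frame of engine between -0.009 and 0.009 m and angle between red_gauge's own z axis and vertical below 0.12 rad and angle between the x axis of red_gauge and the x axis of engine, either way round below 0.2 rad), for 0.2 s.
2. with the gauge home and let go, the coil is pushed in until it pinches the blade (gap under 3.8 mm, at least 3 N on the blade) (all of step 1 and x of coil in the frame of engine between -0.0038 and 0 m and contact force between coil and red_gauge above 3 N and contact force between the fingers and red_gauge below 0.5 N), for 0.02 s.
At the end, for the whole second after the job is handed in: The coil's air gap is 2.2 to 4.2 mm (the 3 mm blade's thickness), and the red gauge stands in a rack slot, within 5 mm of the slot's centre each way, its shoulders within 3 mm of the rack's top, upright within 0.2 rad, at rest (x of coil in the frame of engine between -0.0042 and -0.0022 m and ((x of red_gauge in the frame of slot_a between -0.005 and 0.005 m and y of red_gauge in the frame of slot_a between -0.005 and 0.005 m and z of red_gauge in the frame of slot_a between -0.019 and -0.013 m) or (x of red_gauge in the frame of slot_b between -0.005 and 0.005 m and y of red_gauge in the frame of slot_b between -0.005 and 0.005 m and z of red_gauge in the frame of slot_b between -0.019 and -0.013 m)) and angle between red_gauge's own z axis and vertical below 0.2 rad and linear speed of red_gauge below 0.02 m/s); the robot touches nothing.
It fails at once if the blade is pinched with more than 40 N (contact force between coil and red_gauge above 40 N).
It fails at once if the blue gauge is moved by more than 15 mm (distance of blue_gauge from where it was at the start of the episode above 0.015 m).
It fails at once if the screwdriver is moved by more than 20 mm (distance of screwdriver from where it was at the start of the episode above 0.02 m).
It fails at once if the cardboard box is moved by more than 20 mm (distance of plug_box from where it was at the start of the episode above 0.02 m).
It fails at once if the grease tub is moved by more than 20 mm (distance of grease_tub from where it was at the start of the episode above 0.02 m).
It also fails if it takes over 66 s, if anything falls off the work surface, if the arm or the gripper's body presses on something with over 40 N, if the wrist force passes 120 N, or if a joint passes its speed limit or range.

## Working session

There is one attempt and no reset: what is moved stays moved. The work goes in short steps, Python scripts to look and compute and a shell command to move; the robot and the scene stay as the last step left them, time stands still between calls to the robot, and variables do not carry over. Pictures are saved under pics/ and viewed, at most 10 in all, crops included, and the job is handed in when it is done.

```bash
mkdir -p pics; cat > h.py <<'E'
import numpy as np,cv2
from workcell import bot
def snap(cam,fn=None):
    c=bot.camera(cam)
    if fn: cv2.imwrite('pics/'+fn,c['pixels'][:,:,::-1])
    return c
def ray(c,share):
    K=np.array(c['camera_matrix']);T=np.array(c['extrinsics'])
    p=np.array([share[0]*512,share[1]*384,1.]);d=T[:3,:3].T@(np.linalg.inv(K)@p);o=-T[:3,:3].T@T[:3,3]
    return o,d
def at(c,share,z):
    o,d=ray(c,share);return o+d*(z-o[2])/d[2]
def proj(c,P):
    K=np.array(c['camera_matrix']);T=np.array(c['extrinsics'])
    q=K@(T[:3,:3]@np.array(P)+T[:3,3]);return q[:2]/q[2]
E
python3 - <<'E'
from h import *
np.set_printoptions(precision=4,suppress=True)
H=dict(engine=0,gap_top=.103,flywheel_hub=.101,coil=.083,coil_back=.093,red_gauge=.018,red_gauge_shoulder=.034,blue_gauge=.018,rack=0,slot_a=.034,slot_b=.034,screwdriver=.01,plug_box=0,grease_tub=0)
for cam in('top','scene'):
    c=snap(cam,cam+'0.png')
    print(cam,-c['extrinsics'][:3,:3].T@c['extrinsics'][:3,3])
    for n,z in H.items():
        for r in bot.place_of(cam,n)[:4]:
            print(n,round(r['score'],2),np.array(r['centre'])*[512,384],at(c,r['centre'],z))
print(bot.get_obs())
E
```

```text
top [ 0.4346 -0.0047  0.9577]
engine 0.64 [164.8128 212.8128] [0.5112 0.2208 0.    ]
gap_top 0.92 [158.1056 208.2816] [0.5128 0.2115 0.103 ]
gap_top 0.17 [249.9072 247.4112] [0.429  0.0106 0.103 ]
flywheel_hub 0.96 [152.2176 185.0112] [0.5644 0.227  0.101 ]
coil 0.87 [159.2832 210.7008] [0.5092 0.2138 0.083 ]
coil_back 0.74 [160.8192 234.816 ] [0.4555 0.2059 0.093 ]
red_gauge 0.67 [311.6032 214.5024] [ 0.507  -0.1351  0.018 ]
red_gauge 0.65 [306.7904 172.3008] [ 0.6097 -0.125   0.018 ]
red_gauge 0.58 [287.5904 245.9904] [ 0.4321 -0.0771  0.018 ]
red_gauge 0.48 [310.5792 245.1072] [ 0.4344 -0.1316  0.018 ]
red_gauge_shoulder 0.63 [314.4192 175.9872] [ 0.5978 -0.141   0.034 ]
red_gauge_shoulder 0.52 [310.3232 250.4064] [ 0.4222 -0.1287  0.034 ]
red_gauge_shoulder 0.41 [314.5216 212.8896] [ 0.5096 -0.1399  0.034 ]
red_gauge_shoulder 0.4 [289.0752 248.4864] [ 0.4264 -0.0793  0.034 ]
blue_gauge 0.45 [349.9008 215.3856] [ 0.5052 -0.2269  0.018 ]
rack 0.67 [329.1136 215.808 ] [ 0.5054 -0.1803  0.    ]
slot_a 0.97 [315.392  212.8896] [ 0.5096 -0.1419  0.034 ]
slot_a 0.67 [350.3104 216.4992] 
[... 1907 characters left out ...]
 [ 0.4406 -0.0117  0.01  ]
screwdriver 0.43 [189.696  230.2848] [ 0.4941 -0.1232  0.01  ]
plug_box 0.89 [259.9936 226.4832] [ 0.5967 -0.0108  0.    ]
grease_tub 0.96 [298.8032 248.4864] [ 0.7042 -0.0197  0.    ]
{'clock': 1.5, 'joint_pos': array([ 1.211 ,  0.2406,  0.005 ,  1.3352, -0.    ,  1.5708]), 'joint_vel': array([ 0.0011, -0.0006, -0.0002,  0.0015,  0.0015,  0.0018]), 'tau': array([  0.0007, -37.2209,  25.2686,   0.0013,   0.0001,   0.    ]), 'eef_pos': array([0.176 , 0.468 , 0.2313]), 'tool_rot': array([0.1789, 0.9839, 0.    , 0.    ]), 'ft_force': array([-0.4902,  0.3206,  0.3662]), 'ft_torque': array([0.0002, 0.0405, 0.0059]), 'grasp_force': 0.0, 'grip_width': 0.08518231181106241}
```

View pics/top0.png

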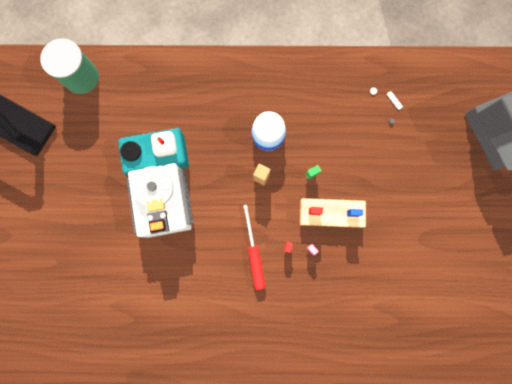

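View pics/scene0.png

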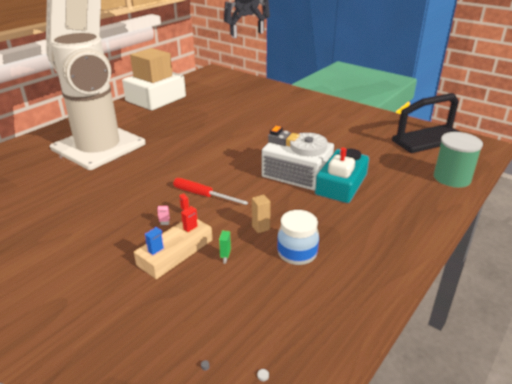

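The top view shows the red gauge in the rack at about (316,211), blue at (355,213), a small red decoy at (289,247), and the engine gap near (158,208). The scene view agrees. Next I'll measure the yaws more finely.

```bash
python3 - <<'E'
from h import *
np.set_printoptions(precision=4,suppress=True)
ims={k:cv2.imread(f'pics/{k}0.png') for k in('top','scene')}
def crop(k,u,v,w,h): return cv2.resize(ims[k][v:v+h,u:u+w],(400,300),interpolation=cv2.INTER_CUBIC)
m=np.vstack([np.hstack([crop('top',112,120,112,84+40-40),crop('top',118,186,80,60)]),np.hstack([crop('top',292,180,80,60),crop('scene',250,118,80,60)])])
cv2.imwrite('pics/m1.png',m)
c=bot.camera('top')
# segment
im=cv2.cvtColor(ims['top'],cv2.COLOR_BGR2HSV)
def rect(name,lo,hi,box,z):
    u,v,w,h=box;M=np.zeros(im.shape[:2],np.uint8);M[v:v+h,u:u+w]=cv2.inRange(im,lo,hi)[v:v+h,u:u+w]
    cs,_=cv2.findContours(M,cv2.RETR_EXTERNAL,cv2.CHAIN_APPROX_NONE)
    q=max(cs,key=cv2.contourArea)
    P=np.array([at(c,[(a+.5)/512,(b+.5)/384],z)[:2] for a,b in q[:,0]],np.float32)
    (cx,cy),(a,b),t=cv2.minAreaRect(P)
    (mu,mv)=q[:,0].mean(0)
    print(name,cx,cy,a,b,t,'px',mu,mv)
rect('rack',(10,60,140),(30,200,255),(292,190,84,45),.034)
rect('red',(0,150,120),(8,255,255),(300,200,30,20),.079); rect('blue',(105,150,80),(130,255,255),(340,200,30,20),.079)
rect('deck',(0,0,150),(180,50,255),(120,155,80,90),.08)
rect('magnet',(15,110,120),(35,255,255),(140,196,30,18),.103)
rect('teal',(80,150,60),(100,255,255),(110,120,90,60),.10)
rect('orange',(8,150,150),(20,255,255),(140,216,40,20),.115)
E
```

```text
rack 0.5110966563224792 -0.18656349182128906 0.10390543937683105 0.1984531581401825 0.21016138792037964 px 334.62111801242236 210.41925465838509
red 0.5090762972831726 -0.1355503499507904 0.013484512455761433 0.027150126174092293 0.21489031612873077 px 315.1818181818182 210.9090909090909
blue 0.5060363411903381 -0.22407667338848114 0.011226922273635864 0.02946477383375168 0.21518316864967346 px 354.6969696969697 212.3939393939394
deck 0.5336123108863831 0.21750769019126892 0.15721091628074646 0.12535515427589417 10.079462051391602 px 157.91666666666666 200.83333333333334
magnet 0.5112366676330566 0.21344754099845886 0.007277661003172398 0.033212702721357346 23.8132381439209 px 157.26470588235293 208.2058823529412
teal 0.6369808912277222 0.2274092733860016 0.08969814330339432 0.1425464004278183 10.314422607421875 px 153.06181818181818 151.30545454545455
orange 0.4740279018878937 0.20946140587329865 0.017984936013817787 0.028245709836483 9.690540313720703 px 156.4375 225.1875
```

View pics/m1.png

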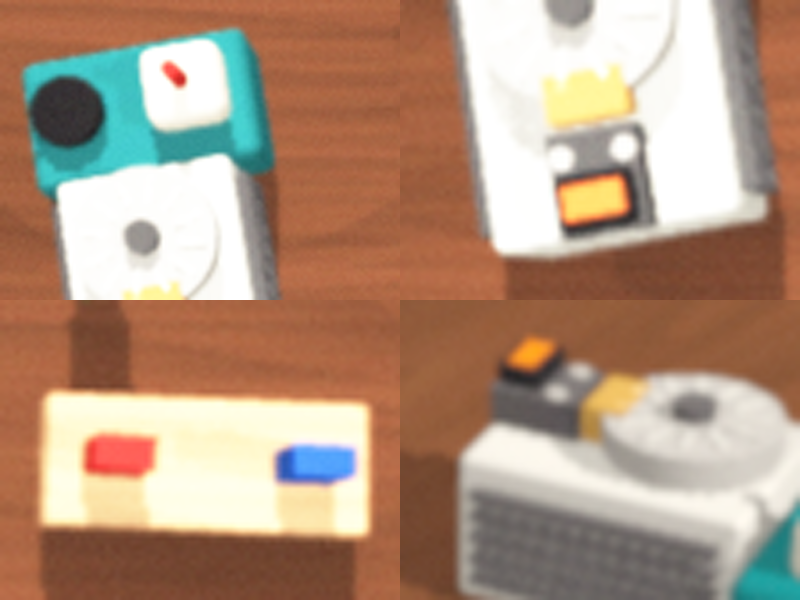

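The engine's yaw is about +0.175 rad and the rack's about -0.034. The red gauge is near (0.510, -0.138). I'll move above it with the closing line along the rack's x.

```bash
python3 -m creep '[0.167,-0.303,0,-0.62,0.0854,0.334,-0.606,0,-1.245,0.0854,0.334,-0.606,0,-1.245,0.0854,0.334,-0.606,0,-1.245,0.0854,0.334,-0.606,0,-1.245,0.0854,0.334,-0.606,0,-1.245,0.0854,0.334,-0.606,0,-1.245,0.0854,0.334,-0.606,0,-1.245,0.0854,0.334,-0.606,0,-1.245,0.0854,0.334,-0.606,0,-1.245,0.0854]'; python3 -c "
from workcell import bot;print(bot.get_obs())"
```

```text
clock: 2.38
eef_pos: [0.3777, 0.1012, 0.2317]
tool_rot: [0.721, 0.693, 0.001, 0.0]
ft_force: [1.2, 0.9, -0.7]
grip_width: 0.0851
grasp_force: 0.0
{'clock': 2.3833, 'joint_pos': array([ 2.61543980e-01,  2.29676667e-02, -2.48511580e-01,  1.29802751e+00,
        1.62798928e-04,  1.87237384e+00]), 'joint_vel': array([-1.26678983,  0.20382451,  0.20914388, -0.00855179,  0.00372546,
        0.16622285]), 'tau': array([  4.30622667, -28.54344249,  23.57571423,   0.53890117,
        -0.10186835,  -0.12742   ]), 'eef_pos': array([0.37774953, 0.10116543, 0.23172067]), 'tool_rot': array([7.21117986e-01, 6.92811972e-01, 6.03960076e-04, 2.40010850e-04]), 'ft_force': array([ 1.1907619,  0.8775224, -0.7070281]), 'ft_torque': array([ 0.05077335, -0.06700484,  0.00232426]), 'grasp_force': 0.0, 'grip_width': 0.08513232691709502}
```

```bash
python3 -m creep '[0.125,-0.23,0,0,0.0854,0.125,-0.23,0,0,0.0854,0.125,-0.23,0,0,0.0854,0.125,-0.23,0,0,0.0854,0.125,-0.23,0,0,0.0854,0.125,-0.23,0,0,0.0854,0.125,-0.23,0,0,0.0854,0.125,-0.23,0,0,0.0854,0.125,-0.23,0,0,0.0854]'; python3 - <<'E'
from h import *
o=bot.get_obs();q=o['tool_rot'];print(o['eef_pos'],2*np.arctan2(q[1],q[0])-np.pi/2)
E
```

```text
clock: 3.13
eef_pos: [0.5018, -0.1271, 0.2308]
tool_rot: [0.72, 0.694, -0.0, -0.001]
ft_force: [-0.7, 1.4, 0.4]
grip_width: 0.0855
grasp_force: 0.0
[ 0.50179208 -0.12710219  0.23075237] -0.03543160715300231
```

```bash
python3 -m creep '[0.008,-0.010,-0.02,0,0.0854,0.008,-0.010,-0.06,0,0.0854,0.008,-0.010,-0.10,0,0.0854,0.008,-0.01,-0.13,0,0.0854,0.008,-0.01,-0.155,0,0.0854,0.008,-0.01,-0.17,0,0.0854,0.008,-0.01,-0.18,0,0.0854,0.008,-0.01,-0.18,0,0.0854]'; python3 - <<'E'
from h import *
c=snap('scene');c2=snap('top')
f=lambda c,u,v:cv2.resize(c['pixels'][v:v+90,u:u+120,::-1],(400,300),interpolation=cv2.INTER_CUBIC)
cv2.imwrite('pics/g1.png',np.hstack([f(c,130,190),f(c2,270,170)]))
E
```

```text
clock: 3.8
eef_pos: [0.508, -0.1349, 0.0495]
tool_rot: [0.718, 0.696, -0.001, -0.002]
ft_force: [-0.4, -0.2, -0.1]
grip_width: 0.0854
grasp_force: 0.0
```

View pics/g1.png

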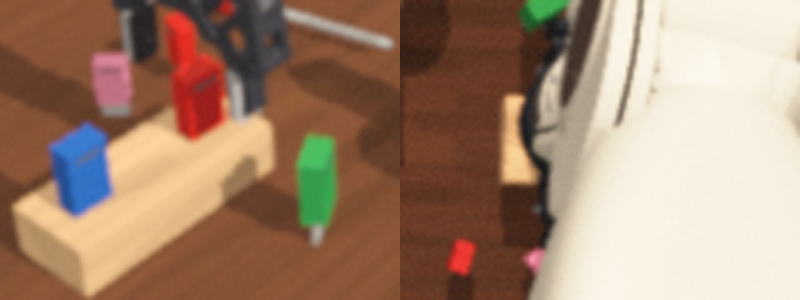

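The fingers straddle the red handle. Fingertips are at about (172,208) and (205,224) and the handle between them at about (189,217), so I'll close.

```bash
python3 -m creep '[0,0,0,0,0.06,0,0,0,0,0.03,0,0,0,0,0,0,0,0,0,0,0,0,0,0,0,0,0,0,0,0,0,0,0,0,0,0,0,0,0,0]'
```

```text
clock: 4.57
eef_pos: [0.5112, -0.1372, 0.0517]
tool_rot: [0.719, 0.695, 0.001, 0.001]
ft_force: [1.9, 0.5, 1.1]
grip_width: 0.0149
grasp_force: 61.0
```

```bash
python3 -m creep '[0,0,0.02,0,0,0,0,0.05,0,0,0,0,0.09,0,0,0,0,0.13,0,0,0,0.02,0.15,0,0,0,0.06,0.15,0.1,0,0,0.1,0.15,0.209,0,0,0.14,0.15,0.209,0,0,0.18,0.15,0.209,0,0,0.22,0.15,0.209,0]'
python3 -m creep '[-0.001,0.04,0,0,0,-0.002,0.08,0,0,0,-0.002,0.11,0,0,0,-0.002,0.125,0,0,0,-0.002,0.133,0,0,0,-0.002,0.133,-0.01,0,0,-0.002,0.133,-0.03,0,0,-0.002,0.133,-0.045,0,0,-0.002,0.133,-0.045,0,0,-0.002,0.133,-0.045,0,0]'
python3 - <<'E'
from h import *
c=snap('scene');c2=snap('top')
f=lambda c,u,v:cv2.resize(c['pixels'][v:v+60,u:u+80,::-1],(400,300),interpolation=cv2.INTER_CUBIC)
cv2.imwrite('pics/g2.png',np.hstack([f(c,250,105),f(c2,118,176)]))
o=bot.get_obs();q=o['tool_rot'];print(o['eef_pos'],2*np.arctan2(q[1],q[0])-np.pi/2)
E
```

```text
clock: 5.4
eef_pos: [0.509, 0.0845, 0.2009]
tool_rot: [0.643, 0.766, -0.001, -0.0]
ft_force: [1.9, -0.9, -1.5]
grip_width: 0.0152
grasp_force: 61.3
clock: 6.23
eef_pos: [0.5071, 0.2141, 0.1549]
tool_rot: [0.643, 0.766, -0.002, -0.001]
ft_force: [-0.3, -0.3, -0.9]
grip_width: 0.0151
grasp_force: 61.3
[0.50865725 0.21516332 0.15689037] 0.173463501483055
```

View pics/g2.png

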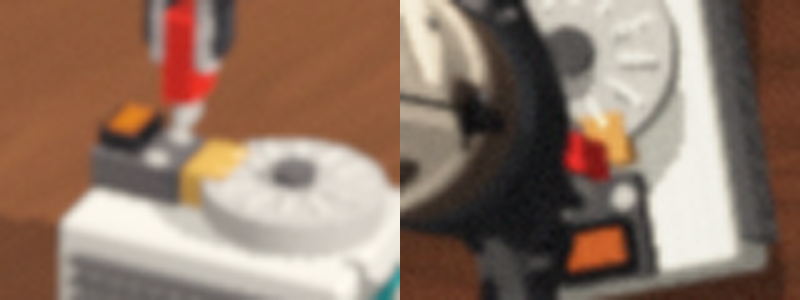

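The scene crop shows the blade tip at about (286,132), just above the gap, whose near end is at about (286,138). I'll overlay the modelled edges on the image to check the x offset.

```bash
python3 - <<'E'
from h import *
g=np.array([0.5118,0.2165]);th=0.175
E=lambda x,y,z:np.array([g[0]+np.cos(th)*x-np.sin(th)*y,g[1]+np.sin(th)*x+np.cos(th)*y,z])
o=bot.get_obs();t=o['eef_pos'];q=o['tool_rot'];a=2*np.arctan2(q[1],q[0])-np.pi/2
G=lambda x,y,z:np.array([t[0]+np.cos(a)*x-np.sin(a)*y,t[1]+np.sin(a)*x+np.cos(a)*y,t[2]-.0337+z])
out=[]
for cam,u,v,w,h in(('scene',264,118,50,37.5),('top',138,194,50,37.5)):
    c=snap(cam);h=int(h);S=8
    im=cv2.resize(c['pixels'][v:v+h+1,u:u+w,::-1],(w*S,(h+1)*S),interpolation=cv2.INTER_CUBIC)
    def poly(F,pts,col):
        P=np.array([(proj(c,F(*p))-[u,v])*S for p in pts]).round().astype(int);cv2.polylines(im,[P],True,col,1)
    z=.103
    poly(E,[(0,-.018,z),(.022,-.018,z),(.022,.018,z),(0,.018,z)],(255,0,0))
    poly(E,[(0,-.018,z),(0,-.018,.083),(0.022,-.018,.083),(.022,-.018,z)],(255,0,0))
    poly(E,[(-.05,-.055,.08),(.1,-.055,.08),(.1,.055,.08),(-.05,.055,.08)],(0,255,0))
    poly(E,[(-.005,-.02,z),(-.05,-.02,z),(-.05,.02,z),(-.005,.02,z)],(0,255,255))
    poly(G,[(-.0015,-.012,0),(.0015,-.012,0),(.0015,.012,0),(-.0015,.012,0)],(255,0,255))
    poly(G,[(-.008,-.014,.016),(.008,-.014,.016),(.008,-.014,.061),(-.008,-.014,.061)],(255,0,255))
    out.append(im)
cv2.imwrite('pics/o1.png',np.hstack(out))
E
```

```text
(no output)
```

View pics/o1.png

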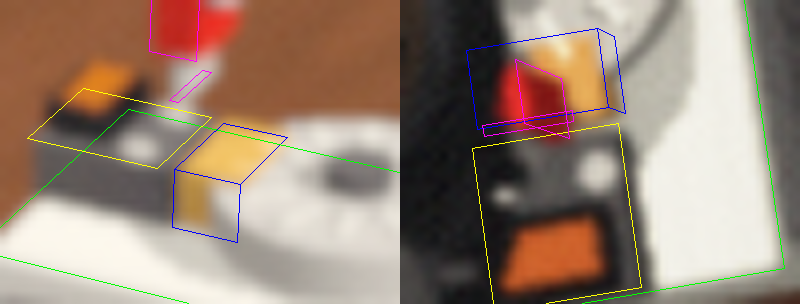

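```bash
python3 -m creep '[0.001,0,-0.008,0,0,0.001,0,-0.014,0,0,0.001,0,-0.018,0,0,0.001,0,-0.020,0,0,0.001,0,-0.021,0,0,0.001,0,-0.022,0,0,0.001,0,-0.022,0,0,0.001,0,-0.022,0,0]'
```

```text
clock: 7.1
eef_pos: [0.5092, 0.2162, 0.1344]
tool_rot: [0.643, 0.766, 0.0, 0.0]
ft_force: [-1.0, 0.2, -1.1]
grip_width: 0.0148
grasp_force: 61.3
```

```bash
python3 -m creep '[0,0,-0.001,0,0,0,0,-0.002,0,0,0,0,-0.003,0,0,0,0,-0.004,0,0,0,0,-0.004,0,0]'
```

```text
clock: 7.52
eef_pos: [0.5091, 0.216, 0.13]
tool_rot: [0.643, 0.766, -0.0, -0.0]
ft_force: [-0.5, 0.7, -0.8]
grip_width: 0.0149
grasp_force: 61.5
```

No contact force with the tip nominally 7 mm inside the gap, so I'll continue to the seat.

```bash
python3 -m creep '[0,0,-0.002,0,0,0,0,-0.004,0,0,0,0,-0.006,0,0,0,0,-0.007,0,0,0,0,-0.008,0,0,0,0,-0.008,0,0]'; python3 - <<'E'
from h import *
c=snap('scene');c2=snap('top')
f=lambda c,u,v:cv2.resize(c['pixels'][v:v+60,u:u+80,::-1],(400,300),interpolation=cv2.INTER_CUBIC)
cv2.imwrite('pics/g3.png',np.hstack([f(c,250,105),f(c2,118,176)]))
E
```

```text
clock: 8.02
eef_pos: [0.509, 0.216, 0.122]
tool_rot: [0.643, 0.766, -0.0, -0.0]
ft_force: [0.8, 0.9, -0.5]
grip_width: 0.0153
grasp_force: 61.5
```

View pics/g3.png

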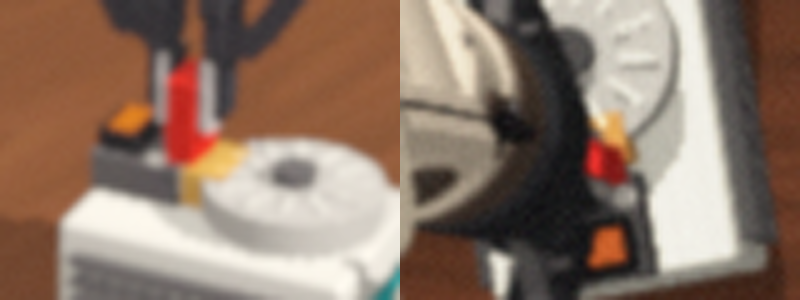

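The handle's underside is at about (286,137), sitting over the gap with the blade inside. Now the last 1–2 mm.

```bash
python3 -m creep '[0,0,-0.0008,0,0,0,0,-0.0015,0,0,0,0,-0.002,0,0,0,0,-0.002,0,0,0,0,-0.002,0,0]'
```

```text
clock: 8.53
eef_pos: [0.5093, 0.2161, 0.1207]
tool_rot: [0.643, 0.766, 0.0, 0.0]
ft_force: [-1.3, -0.9, 2.0]
grip_width: 0.0149
grasp_force: 61.6
```

Seated: z is exactly as predicted with +2 N. Release and rise.

```bash
python3 -m creep '[0,0,0,0,0,0,0,0,0,0.02,0,0,0,0,0.03,0,0,0,0,0.045,0,0,0,0,0.045,0,0,0,0,0.045,0,0,0.03,0,0.045,0,0,0.06,0,0.045,0,0,0.09,0,0.045,0,0,0.09,0,0.02]'; python3 - <<'E'
from h import *
np.set_printoptions(precision=4,suppress=True)
c=snap('scene','s4.png')
for n,z in dict(gap_top=.103,coil=.083,coil_back=.093,flywheel_hub=.101,red_gauge=.087,red_gauge_shoulder=.103).items():
    for r in bot.place_of('scene',n)[:2]: print(n,round(r['score'],2),at(c,r['centre'],z))
c2=c
f=lambda c,u,v:cv2.resize(c['pixels'][v:v+60,u:u+80,::-1],(400,300),interpolation=cv2.INTER_CUBIC)
cv2.imwrite('pics/g4.png',f(c,250,105)); print(bot.get_obs()['eef_pos'])
E
```

```text
clock: 9.37
eef_pos: [0.5124, 0.2175, 0.217]
tool_rot: [0.643, 0.766, 0.005, 0.003]
ft_force: [1.2, 1.2, 0.6]
grip_width: 0.0343
grasp_force: 0.0
gap_top 0.97 [0.5201 0.2181 0.103 ]
coil 0.65 [0.5061 0.2267 0.083 ]
coil_back 0.77 [0.4744 0.2134 0.093 ]
flywheel_hub 0.69 [0.5716 0.2282 0.101 ]
flywheel_hub 0.63 [ 0.7639 -0.1208  0.101 ]
red_gauge 0.78 [ 0.6758 -0.2096  0.087 ]
red_gauge 0.7 [ 0.5142 -0.2034  0.087 ]
red_gauge_shoulder 0.77 [ 0.6794 -0.2154  0.103 ]
red_gauge_shoulder 0.66 [ 0.5296 -0.2062  0.103 ]
[0.5083 0.2157 0.2086]
```

View pics/g4.png

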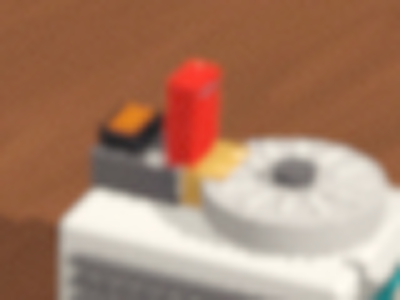

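The gauge stands in the gap on its own, handle at about (288,127). I'll turn 90°, shut the fingers and go down behind the coil.

```bash
python3 -m creep '[-0.03,-0.005,0,0.12,0,-0.06,-0.010,0,0.24,0,-0.068,-0.012,0,0.36,0,-0.068,-0.012,0,0.48,0,-0.068,-0.012,0,0.6,0,-0.068,-0.012,0,0.72,0,-0.068,-0.012,0,0.84,0,-0.068,-0.012,0,0.96,0,-0.068,-0.012,0,1.08,0,-0.068,-0.012,0,1.2,0]'
python3 -m creep '[0,0,-0.02,0.12,0,0,0,-0.04,0.24,0,0,0,-0.06,0.37,0,0,0,-0.08,0.37,0,0,0,-0.1,0.37,0,0,0,-0.115,0.37,0,0,0,-0.12,0.37,0,0,0,-0.12,0.37,0,0,0,-0.12,0.37,0]'
python3 - <<'E'
from h import *
o=bot.get_obs();q=o['tool_rot'];print(o['eef_pos'],2*np.arctan2(q[1],q[0])-np.pi/2,o['ft_force'])
c=snap('scene')
cv2.imwrite('pics/g5.png',cv2.resize(c['pixels'][85:175,230:350,::-1],(600,450),interpolation=cv2.INTER_CUBIC))
E
```

```text
clock: 10.55
eef_pos: [0.4406, 0.2038, 0.2093]
tool_rot: [0.095, 0.995, -0.001, -0.001]
ft_force: [0.4, -0.3, -0.1]
grip_width: -0.0002
grasp_force: 0.0
clock: 11.3
eef_pos: [0.4411, 0.204, 0.0902]
tool_rot: [-0.087, 0.996, -0.0, -0.0]
ft_force: [1.2, -0.3, -0.4]
grip_width: 0.0001
grasp_force: 0.0
[0.44106085 0.20402065 0.09023496] 1.7449764511182213 [ 1.21666945 -0.26010814 -0.4430245 ]
```

View pics/g5.png

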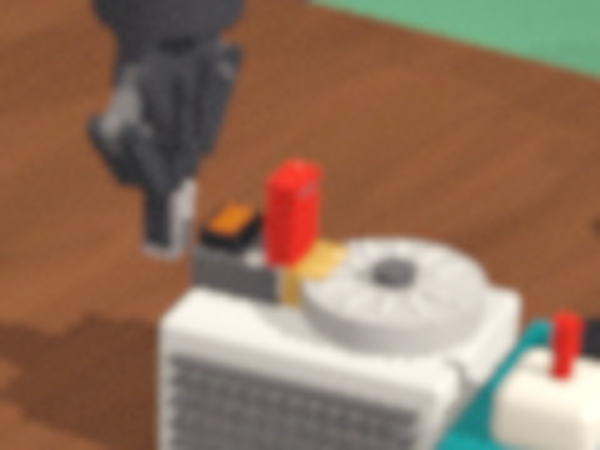

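Shut fingertips at about (265,134), just behind the coil's back. Now advance along the engine's +x.

```bash
python3 -m creep '[0.004,0.0007,0,0,0,0.007,0.0012,0,0,0,0.009,0.0016,0,0,0,0.009,0.0016,0,0,0]'; python3 -m creep '[0.001,0.0002,0,0,0,0.001,0.0002,0,0,0,0.001,0.0002,0,0,0]';python3 -m creep '[0.001,0.0002,0,0,0,0.001,0.0002,0,0,0,0.001,0.0002,0,0,0]'
```

```text
clock: 11.68
eef_pos: [0.4513, 0.2061, 0.091]
tool_rot: [-0.087, 0.996, 0.0, 0.001]
ft_force: [-0.4, -0.7, -0.3]
grip_width: -0.0001
grasp_force: 0.0
clock: 11.93
eef_pos: [0.4511, 0.2059, 0.0903]
tool_rot: [-0.087, 0.996, -0.0, -0.0]
ft_force: [-0.5, 0.1, 0.6]
grip_width: 0.0001
grasp_force: 0.0
clock: 12.18
eef_pos: [0.452, 0.206, 0.0902]
tool_rot: [-0.087, 0.996, -0.0, -0.0]
ft_force: [-0.4, -0.7, 0.1]
grip_width: 0.0001
grasp_force: 0.3
```

```bash
python3 -m creep '[0.001,0.0002,0,0,0,0.001,0.0002,0,0,0,0.001,0.0002,0,0,0]'; python3 -m creep '[0.001,0.0002,0,0,0,0.001,0.0002,0,0,0,0.001,0.0002,0,0,0]';python3 -m creep '[0.0005,0.0001,0,0,0,0.0005,0.0001,0,0,0,0.0005,0.0001,0,0,0]'
```

```text
clock: 12.43
eef_pos: [0.4524, 0.2061, 0.0902]
tool_rot: [-0.087, 0.996, -0.0, -0.001]
ft_force: [-4.1, 0.1, 2.6]
grip_width: -0.0003
grasp_force: 1.6
clock: 12.68
eef_pos: [0.4536, 0.2063, 0.0902]
tool_rot: [-0.087, 0.996, -0.0, -0.001]
ft_force: [-4.5, -0.2, 2.7]
grip_width: 0.0001
grasp_force: 2.1
clock: 12.93
eef_pos: [0.4537, 0.2063, 0.0902]
tool_rot: [-0.087, 0.996, -0.0, -0.001]
ft_force: [-5.4, -1.4, 4.8]
grip_width: -0.0001
grasp_force: 2.8
```

```bash
python3 -m creep '[0.0005,0.0001,0,0,0,0.0005,0.0001,0,0,0,0.0005,0.0001,0,0,0]'; python3 -m creep '[0.0005,0.0001,0,0,0,0.0005,0.0001,0,0,0,0.0005,0.0001,0,0,0]'
```

```text
clock: 13.18
eef_pos: [0.4537, 0.2063, 0.0901]
tool_rot: [-0.087, 0.996, -0.0, -0.001]
ft_force: [-6.9, -1.6, 4.9]
grip_width: -0.0001
grasp_force: 3.5
clock: 13.43
eef_pos: [0.4537, 0.2063, 0.0901]
tool_rot: [-0.087, 0.996, -0.0, -0.002]
ft_force: [-7.8, -2.4, 5.7]
grip_width: 0.0
grasp_force: 4.1
```

```bash
python3 -m creep '[0.001,0.0002,0,0,0,0.001,0.0002,0,0,0,0.001,0.0002,0,0,0]'; python3 -m creep '[0.001,0.0002,0,0,0,0.001,0.0002,0,0,0,0.001,0.0002,0,0,0]'; python3 - <<'E'
from h import *
c=snap('scene')
cv2.imwrite('pics/g6.png',cv2.resize(c['pixels'][105:165,250:330,::-1],(640,480),interpolation=cv2.INTER_CUBIC))
E
```

```text
clock: 13.68
eef_pos: [0.4537, 0.2063, 0.0901]
tool_rot: [-0.087, 0.996, -0.0, -0.003]
ft_force: [-11.2, -2.3, 8.5]
grip_width: -0.0003
grasp_force: 5.3
clock: 13.93
eef_pos: [0.4537, 0.2063, 0.0901]
tool_rot: [-0.087, 0.996, -0.0, -0.004]
ft_force: [-12.3, -2.1, 11.5]
grip_width: -0.0
grasp_force: 6.5
```

View pics/g6.png

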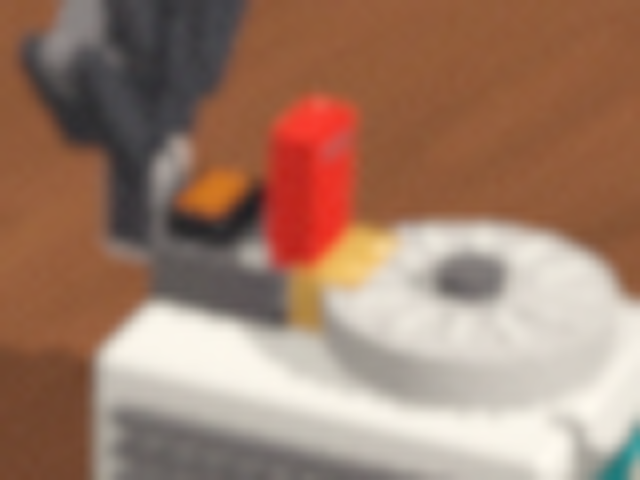

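The tool has stopped at x = 0.4537 while the force rose to 12 N, so the coil is pinching the blade. The gauge at about (289,128) is still upright. Back off and return above it.

```bash
python3 -m creep '[-0.003,-0.0005,0,0,0,-0.01,-0.0018,0,0,0,-0.02,-0.0035,0,0,0,-0.02,-0.0035,0.02,0,0,-0.02,-0.0035,0.05,0,0,-0.02,-0.0035,0.09,0,0,-0.02,-0.0035,0.12,-0.12,0,-0.02,-0.0035,0.12,-0.24,0,-0.02,-0.0035,0.12,-0.36,0,-0.02,-0.0035,0.12,-0.48,0]'
python3 -m creep '[0,0,0,-0.12,0.045,0,0,0,-0.24,0.045,0,0,0,-0.36,0.045,0,0,0,-0.48,0.045,0,0,0,-0.6,0.045,0,0,0,-0.72,0.045,0,0,0,-0.84,0.045,0,0,0,-0.96,0.045,0,0,0,-1.09,0.045,0,0,0,-1.09,0.045]'
python3 - <<'E'
from h import *
o=bot.get_obs();q=o['tool_rot'];print(o['eef_pos'],2*np.arctan2(q[1],q[0])-np.pi/2,o['ft_force'])
E
```

```text
clock: 14.82
eef_pos: [0.4393, 0.2042, 0.2117]
tool_rot: [0.155, 0.988, 0.001, 0.002]
ft_force: [-0.3, -0.9, -0.2]
grip_width: 0.0003
grasp_force: 0.0
clock: 15.65
eef_pos: [0.4386, 0.2039, 0.2106]
tool_rot: [0.644, 0.765, 0.001, 0.001]
ft_force: [0.9, 0.3, 0.1]
grip_width: 0.045
grasp_force: 0.0
[0.4386211  0.20394214 0.21055636] 0.1726275711180325 [0.8991319  0.34505042 0.14006258]
```

```bash
python3 - <<'E'
from h import *
a=cv2.imread('pics/s4.png');c=snap('scene','s7.png');b=cv2.imread('pics/s7.png')
def cen(im):
    p=im[112:142,278:300].astype(float);w=np.clip(p[:,:,2]-1.6*p[:,:,1]-20,0,None);v,u=np.mgrid[112:142,278:300]
    return np.array([(w*u).sum(),(w*v).sum()])/w.sum()
print('gauge shift px',cen(b)-cen(a))
s=np.array([.985,.174,0])*.001
for P in([.51,.216,.12],):
    J=proj(c,np.array(P)+s)-proj(c,P);print('px per mm',J, 'mm',(cen(b)-cen(a))@J/(J@J))
for nm,(u0,u1,v0,v1) in dict(hump=(265,285,120,136),disc=(300,330,130,160)).items():
    f=lambda im:cv2.cvtColor(im[v0:v1,u0:u1],cv2.COLOR_BGR2GRAY).astype(np.float32)
    sh,_=cv2.phaseCorrelate(f(a),f(b),cv2.createHanningWindow((u1-u0,v1-v0),cv2.CV_32F));print(nm,sh,'mm',np.array(sh)@J/(J@J))
E
```

```text
gauge shift px [0.32371928 0.1143952 ]
px per mm [0.36815837 0.08292024] mm 0.9034471040731903
hump (0.82632950818636, 0.23946838462254494) mm 2.275559630817559
disc (-0.10114636937616872, -0.02054545535733432) mm -0.27343430798703544
```

The gauge moved +1 mm and the coil about +2 mm, which fits a pinch. I'll regrasp across the handle's 28 mm width, so closing cannot push the coil in x.

```bash
python3 -m creep '[0,0,0,0.12,0.05,0,0,0,0.24,0.05,0,0,0,0.36,0.05,0,0,0,0.48,0.05,0,0,0,0.6,0.05,0,0,0,0.72,0.05,0,0,0,0.84,0.05,0.02,0.004,0,0.96,0.05,0.05,0.009,0,1.08,0.05,0.0717,0.0124,0,1.2,0.05]'
python3 -m creep '[0,0,0,0.12,0.05,0,0,0,0.24,0.05,0,0,0,0.371,0.05,0,0,0,0.371,0.05,0,0,0,0.371,0.05,0,0,0,0.371,0.05]'
python3 - <<'E'
from h import *
o=bot.get_obs();q=o['tool_rot'];print(o['eef_pos'],2*np.arctan2(q[1],q[0])-np.pi/2,o['ft_force'])
E
```

```text
clock: 16.53
eef_pos: [0.5115, 0.2166, 0.2108]
tool_rot: [0.093, 0.996, 0.001, 0.001]
ft_force: [-0.3, 0.1, 0.1]
grip_width: 0.0498
grasp_force: 0.0
clock: 17.03
eef_pos: [0.5095, 0.2161, 0.2104]
tool_rot: [-0.087, 0.996, 0.0, 0.0]
ft_force: [-0.6, 0.0, 0.2]
grip_width: 0.0498
grasp_force: 0.0
[0.50953444 0.21611432 0.21038835] 1.7446745014358922 [-0.58822553  0.02782161  0.24137273]
```

```bash
python3 -m creep '[0.0008,0.0002,-0.02,0,0.05,0.0008,0.0002,-0.05,0,0.05,0.0008,0.0002,-0.07,0,0.05,0.0008,0.0002,-0.08,0,0.05,0.0008,0.0002,-0.086,0,0.05,0.0008,0.0002,-0.089,0,0.05,0.0008,0.0002,-0.089,0,0.05,0.0008,0.0002,-0.089,0,0.05]'
python3 -m creep '[0,0,0,0,0.04,0,0,0,0,0.034,0,0,0,0,0.03,0,0,0,0,0.028,0,0,0,0,0.024,0,0,0,0,0.015,0,0,0,0,0,0,0,0,0,0,0,0,0,0,0]'
```

```text
clock: 17.7
eef_pos: [0.511, 0.2167, 0.1225]
tool_rot: [-0.087, 0.996, 0.0, 0.001]
ft_force: [1.0, 0.5, -0.2]
grip_width: 0.0501
grasp_force: 0.0
clock: 18.45
eef_pos: [0.5106, 0.2164, 0.1222]
tool_rot: [-0.088, 0.996, 0.0, 0.001]
ft_force: [-0.5, -0.3, 5.3]
grip_width: 0.0273
grasp_force: 60.0
```

```bash
python3 -m creep '[0,0,0.004,0,0,0,0,0.008,0,0,0,0,0.013,0,0,0,0,0.018,0,0,0,0,0.024,0,0,0,0,0.035,0,0,0,0,0.055,0,0,0,0,0.075,0,0,0,0,0.08,0,0,0,0,0.08,0,0]'; python3 - <<'E'
from h import *
o=bot.get_obs();q=o['tool_rot'];print(o['eef_pos'],2*np.arctan2(q[1],q[0])-np.pi/2,o['ft_force'])
a=cv2.imread('pics/s7.png');c=snap('scene','s8.png');b=cv2.imread('pics/s8.png')
J=np.array([.368,.083])
for nm,(u0,u1,v0,v1) in dict(hump=(265,285,120,136),disc=(300,330,130,160)).items():
    f=lambda im:cv2.cvtColor(im[v0:v1,u0:u1],cv2.COLOR_BGR2GRAY).astype(np.float32)
    sh,_=cv2.phaseCorrelate(f(a),f(b),cv2.createHanningWindow((u1-u0,v1-v0),cv2.CV_32F));print(nm,sh,'mm',np.array(sh)@J/(J@J))
cv2.imwrite('pics/g8.png',cv2.resize(b[90:165,240:340],(800,600),interpolation=cv2.INTER_CUBIC))
E
```

```text
clock: 19.28
eef_pos: [0.511, 0.2168, 0.2034]
tool_rot: [-0.088, 0.996, 0.001, 0.002]
ft_force: [0.7, 0.1, -1.3]
grip_width: 0.0269
grasp_force: 59.4
[0.51102029 0.21675147 0.20338232] 1.7460560990110054 [ 0.73606763  0.10553031 -1.27716659]
hump (0.31540084250812583, 0.1204244710581106) mm 0.8858132506574486
disc (-0.006192428855184673, 0.029528176969755293) mm 0.0012087783251124619
```

View pics/g8.png

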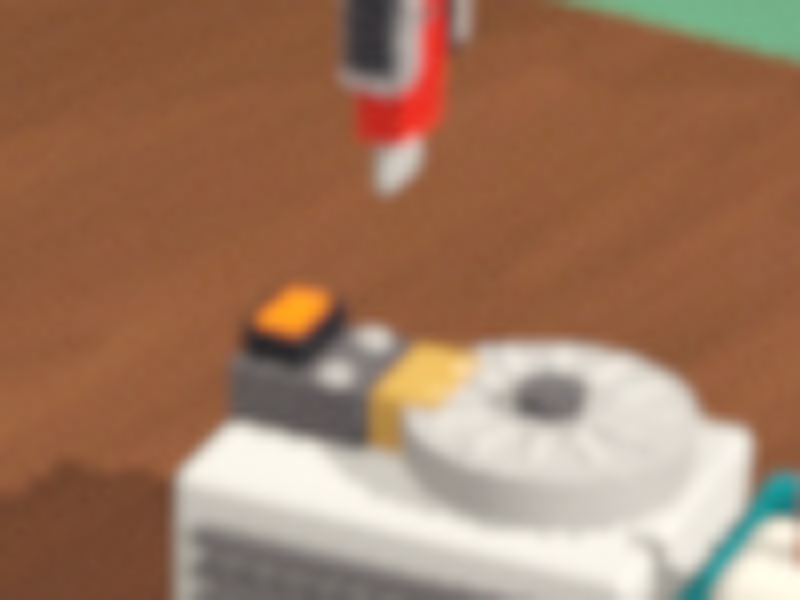

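The gauge came out cleanly and is held upright, blade tip at about (288,114). I'll check the coil with the orange patch alone.

```bash
python3 - <<'E'
from h import *
def cen(im):
    p=im[118:140,264:284].astype(float);B,G,R=p[...,0],p[...,1],p[...,2];w=np.clip(G-B-60,0,None)*(R>150);v,u=np.mgrid[118:140,264:284]
    w[:,18:]=0;return np.array([(w*u).sum(),(w*v).sum()])/w.sum(),w.sum()
J=np.array([.368,.083])
r=[cen(cv2.imread(f'pics/{n}.png')) for n in('s4','s7','s8')];print(r)
for i in(1,2):print((r[i][0]-r[i-1][0])@J/(J@J))
E
```

```text
[(array([275.77419355, 128.08817204]), np.float64(465.0)), (array([276.45031712, 128.36786469]), np.float64(473.0)), (array([276.31462231, 128.2979903 ]), np.float64(1443.0))]
1.9114765768582453
-0.3916386060623192
```

```bash
python3 -m creep '[0,-0.04,0,-0.1,0,0,-0.08,0,-0.209,0,0,-0.12,0,-0.209,0,0,-0.16,0,-0.209,0,0,-0.2,0,-0.209,0,0,-0.22,0,-0.209,0,0,-0.22,0,-0.209,0]'; python3 - <<'E'
from h import *
np.set_printoptions(precision=4,suppress=True)
o=bot.get_obs();q=o['tool_rot'];print(o['eef_pos'],2*np.arctan2(q[1],q[0])-np.pi/2)
for cam in('top','scene'):
    c=snap(cam,cam+'9.png')
    for n,z in dict(slot_a=.034,rack=0,blue_gauge=.018).items():
        for r in bot.place_of(cam,n)[:3]: print(cam,n,round(r['score'],2),np.array(r['centre'])*[512,384],at(c,r['centre'],z))
a=cv2.imread('pics/top9.png');b=cv2.imread('pics/scene9.png')
cv2.imwrite('pics/g9.png',np.hstack([cv2.resize(x,(400,300),interpolation=cv2.INTER_CUBIC) for x in(a[180:240,292:372],b[200:275,130:230])]))
E
```

```text
clock: 19.92
eef_pos: [0.5087, -0.0078, 0.1996]
tool_rot: [0.02, 1.0, -0.001, -0.002]
ft_force: [0.5, 0.6, -1.1]
grip_width: 0.027
grasp_force: 59.7
[ 0.5087 -0.0078  0.1996] 1.5309388239866273
top slot_a 0.84 [351.3856 212.0064] [ 0.512  -0.2268  0.034 ]
top slot_a 0.65 [314.3168 213.1968] [ 0.5089 -0.1394  0.034 ]
top rack 0.82 [330.496  213.8112] [ 0.5102 -0.1838  0.    ]
top blue_gauge 0.6 [348.9792 216.    ] [ 0.5037 -0.2246  0.018 ]
scene slot_a 0.71 [155.2896 250.9056] [ 0.5099 -0.2295  0.034 ]
scene slot_a 0.62 [190.9248 229.5168] [ 0.5173 -0.1401  0.034 ]
scene rack 0.92 [175.616  252.5184] [ 0.5133 -0.1837  0.    ]
scene blue_gauge 0.6 [157.2864 260.0832] [ 0.5178 -0.234   0.018 ]
```

View pics/g9.png

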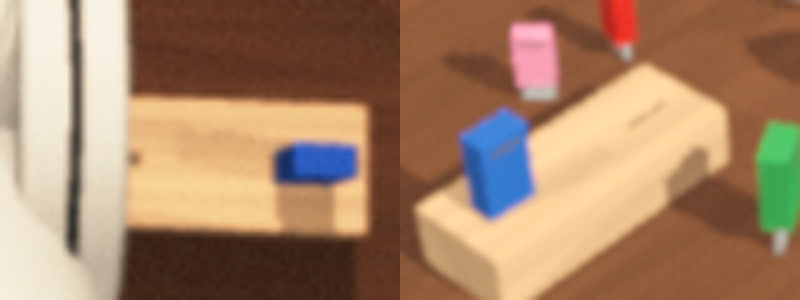

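The empty slot is clearly visible in the scene view at about (191.8,228.7). I'll compute its centre.

```bash
python3 - <<'E'
from h import *
np.set_printoptions(precision=4,suppress=True)
c=snap('scene');im=cv2.cvtColor(c['pixels'],cv2.COLOR_RGB2GRAY).astype(np.float32)
p=im[220:238,182:202];d=np.clip(cv2.morphologyEx(p,cv2.MORPH_CLOSE,np.ones((7,7)))-p-15,0,None)
d[:3]=0;v,u=np.mgrid[220:238,182:202]
k=d>0;print(d.astype(int)[3:15])
cu,cv_=(d*u).sum()/d.sum(),(d*v).sum()/d.sum();print(cu,cv_,at(c,[(cu+.5)/512,(cv_+.5)/384],.034))
for uv in((642-400,64),(725-400,107),(420-400,207),(500-400,255)):
    print(at(c,[(130+uv[0]/4)/512,(200+uv[1]/4)/384],.034))
o=bot.get_obs();print(o['eef_pos'])
E
```

```text
[[ 0  0  0  0  0  0  0  0  0  0  0  0  0  0  0  0  0  0  0  0]
 [ 0  0  0  0  0  0  0  0  0  0  0  0  0  0  0  0  0  0  0  0]
 [ 0  0  0  0  0  0  0  0  0  0  0  0  0  0  0  0  0  0  0  0]
 [ 0  0  0  0  0  0  0  0  0  0  0  0  8  4  0  0  0  0  0  0]
 [ 0  0  0  0  0  0  0  0  0  0  0  9  7  0  0  0  0  0  0  0]
 [ 0  0  0  0  0  0  0  0  0  0  2  2  0  0  0  0  0  0  0  0]
 [ 0  0  0  0  0  0  0  5 10  5  0  0  0  0  0  0  0  0  0  0]
 [ 0  0  0  0  0  0 10 11  4  0  0  0  0  0  0  0  0  0  0  0]
 [ 0  0  0  0  0  2  6  0  0  0  0  0  0  0  0  0  0  0  0  0]
 [ 0  0  0  0  0  0  0  0  0  0  0  0  0  0  0  0  0  0  0  0]
 [ 0  0  0  0  0  0  0  0  0  0  0  0  0  0  0  0  0  0  0  0]
 [ 0  0  0  0  0  0  0  0  0  0  0  0  0  0  0  0  0  0  0  0]]
191.14772727272728 228.92045454545453 [ 0.5183 -0.1389  0.034 ]
[ 0.4837 -0.1076  0.034 ]
[ 0.5441 -0.1077  0.034 ]
[ 0.4808 -0.2552  0.034 ]
[ 0.537  -0.2542  0.034 ]
[ 0.5101 -0.0027  0.2012]
```

```bash
python3 -m creep '[0.001,-0.04,0,0,0,0.001,-0.08,0,0,0,0.001,-0.115,0,0,0,0.001,-0.13,0,0,0,0.001,-0.135,0,0,0,0.001,-0.135,-0.03,0,0,0.001,-0.135,-0.07,0,0,0.001,-0.135,-0.1,0,0,0.001,-0.135,-0.118,0,0,0.001,-0.135,-0.12,0,0]'
python3 -m creep '[0,0,0,0,0,0,0,0,0,0,0,0,0,0,0]'; python3 - <<'E'
from h import *
o=bot.get_obs();q=o['tool_rot'];print(o['eef_pos'],2*np.arctan2(q[1],q[0])-np.pi/2)
b=snap('scene','s10.png')['pixels'][:,:,::-1]
cv2.imwrite('pics/g10.png',cv2.resize(b[200:260,150:230],(800,600),interpolation=cv2.INTER_CUBIC))
E
```

```text
clock: 21.2
eef_pos: [0.5079, -0.1365, 0.0771]
tool_rot: [0.016, 1.0, 0.001, -0.004]
ft_force: [-0.5, 0.8, -1.1]
grip_width: 0.0269
grasp_force: 59.6
clock: 21.45
eef_pos: [0.5129, -0.1387, 0.0833]
tool_rot: [0.016, 1.0, -0.0, 0.002]
ft_force: [-0.2, -0.3, -1.3]
grip_width: 0.0271
grasp_force: 59.6
[ 0.51293257 -0.13868015  0.08331262] 1.5378252381055728
```

```bash
python3 -m creep '[0,0,-0.004,0,0,0,0,-0.008,0,0,0,0,-0.01,0,0,0,0,-0.01,0,0,0,0,-0.01,0,0]'
```

```text
clock: 21.92
eef_pos: [0.5109, -0.1387, 0.0711]
tool_rot: [0.017, 1.0, 0.0, -0.0]
ft_force: [-0.1, 0.3, -1.6]
grip_width: 0.0269
grasp_force: 59.6
```

Now feel for the slot mouth.

```bash
python3 -m creep '[0,0,-0.001,0,0,0,0,-0.002,0,0,0,0,-0.003,0,0,0,0,-0.004,0,0,0,0,-0.004,0,0,0,0,-0.004,0,0]'
```

```text
clock: 22.42
eef_pos: [0.5116, -0.1388, 0.0688]
tool_rot: [0.017, 1.0, -0.0, 0.001]
ft_force: [-2.3, 0.7, 8.2]
grip_width: 0.0267
grasp_force: 61.1
```

```bash
python3 -m creep '[0,0,0.0007,0,0,0,0.001,0.0007,0,0,0,0.0015,0.0007,0,0,0,0.002,0.0007,0,0,0,0.0025,0.0007,0,0,0,0.0025,0.0007,0,0]'; python3 - <<'E'
from h import *
o=bot.get_obs();print(o['eef_pos'],o['ft_force'],o['ft_torque'])
E
```

```text
clock: 22.92
eef_pos: [0.5116, -0.138, 0.069]
tool_rot: [0.017, 1.0, -0.002, 0.001]
ft_force: [-0.8, -3.9, 5.3]
grip_width: 0.0265
grasp_force: 60.5
[ 0.51163861 -0.13801956  0.06895698] [-0.84249409 -3.85983123  5.29762886] [-0.98725597  0.47395314 -0.07779263]
```

```bash
python3 -m creep '[0,-0.0005,0.003,0,0,0,-0.0005,0.003,0,0,0,-0.0005,0.001,0,0,0,-0.0005,-0.0005,0,0,0,-0.0005,-0.0015,0,0,0,-0.0005,-0.0015,0,0]'; python3 - <<'E'
from h import *
o=bot.get_obs();print(o['eef_pos'],o['ft_force'])
E
```

```text
clock: 23.42
eef_pos: [0.5121, -0.1366, 0.0666]
tool_rot: [0.017, 1.0, 0.0, 0.001]
ft_force: [2.0, 0.2, -0.7]
grip_width: 0.0267
grasp_force: 59.8
[ 0.51207997 -0.13657569  0.06664481] [ 1.98533731  0.15569188 -0.67082084]
```

It is in the slot at y = -0.1366. Continue down.

```bash
python3 -m creep '[0,0,-0.002,0,0,0,0,-0.004,0,0,0,0,-0.006,0,0,0,0,-0.008,0,0,0,0,-0.01,0,0,0,0,-0.011,0,0,0,0,-0.011,0,0]'
```

```text
clock: 24.0
eef_pos: [0.512, -0.1369, 0.0555]
tool_rot: [0.017, 1.0, -0.0, 0.001]
ft_force: [4.9, -0.1, -1.8]
grip_width: 0.027
grasp_force: 59.7
```

```bash
python3 -m creep '[0,0,-0.001,0,0,0,0,-0.002,0,0,0,0,-0.003,0,0,0,0,-0.003,0,0,0,0,-0.003,0,0]'
```

```text
clock: 24.42
eef_pos: [0.512, -0.1369, 0.0532]
tool_rot: [0.017, 1.0, -0.0, 0.001]
ft_force: [5.1, -0.9, 5.3]
grip_width: 0.0271
grasp_force: 60.4
```

Seated at the predicted 0.0532. Ease the side load, release and rise.

```bash
python3 -m creep '[0.001,0,0.0005,0,0,0.001,0,0.0005,0,0.03,0.001,0,0.0005,0,0.04,0.001,0,0.0005,0,0.05,0.001,0,0.0005,0,0.05,0.001,0,0.0005,0,0.05,0.001,0,0.02,0,0.05,0.001,0,0.06,0,0.05,0.001,0,0.1,0,0.05,0.001,0,0.14,0,0.05]'
python3 -m creep '[-0.03,0.04,0.02,0,0.05,-0.06,0.08,0.02,0,0.05,-0.09,0.12,0.02,0,0.05,-0.12,0.15,0.02,0,0.05,-0.12,0.15,0.02,0,0.05,-0.12,0.15,0.02,0,0.05]'
python3 - <<'E'
from h import *
np.set_printoptions(precision=4,suppress=True)
for cam in('top','scene'):
    c=snap(cam,cam+'11.png');a=cv2.imread(f'pics/{cam}0.png');b=cv2.imread(f'pics/{cam}11.png')
    u0,u1,v0,v1=(300,330,198,222) if cam=='top' else (180,200,203,233)
    for im in(a,b):
        p=im[v0:v1,u0:u1].astype(float);w=np.clip(p[...,2]-1.6*p[...,1]-20,0,None);w[w<40]=0;v,u=np.mgrid[v0:v1,u0:u1];print(cam,(w*u).sum()/w.sum(),(w*v).sum()/w.sum(),(w>0).sum())
    for n in('red_gauge_shoulder',):
        for r in bot.place_of(cam,n)[:4]: print(n,r['score'],at(c,r['centre'],.034))
def cen(im):
    p=im[118:140,264:284].astype(float);B,G,R=p[...,0],p[...,1],p[...,2];w=np.clip(G-B-60,0,None)*(R>150);v,u=np.mgrid[118:140,264:284]
    w[:,18:]=0;return (w*u).sum()/w.sum(),(w*v).sum()/w.sum()
print([cen(cv2.imread(f'pics/{n}.png')) for n in('scene0','s4','s7','scene11')],bot.get_obs()['eef_pos'])
E
```

```text
clock: 25.25
eef_pos: [0.511, -0.1364, 0.1933]
tool_rot: [0.017, 1.0, 0.0, -0.001]
ft_force: [1.9, 0.0, 0.3]
grip_width: 0.05
grasp_force: 0.0
clock: 25.75
eef_pos: [0.3876, 0.016, 0.2123]
tool_rot: [0.015, 1.0, 0.001, -0.002]
ft_force: [-0.7, -0.8, -0.8]
grip_width: 0.0498
grasp_force: 0.0
top 314.9740197688655 210.90160360737002 83
top 315.7277517114069 210.95344588877776 94
red_gauge_shoulder 0.59 [ 0.5935 -0.1428  0.034 ]
red_gauge_shoulder 0.53 [ 0.4287 -0.0736  0.034 ]
red_gauge_shoulder 0.48 [ 0.4275 -0.1291  0.034 ]
red_gauge_shoulder 0.22 [0.4621 0.2229 0.034 ]
scene 188.57688354078874 216.53862080724912 367
scene 188.2862421928363 216.2718932279765 363
red_gauge_shoulder 0.83 [ 0.5195 -0.1321  0.034 ]
red_gauge_shoulder 0.76 [ 0.6233 -0.1528  0.034 ]
red_gauge_shoulder 0.68 [ 0.4568 -0.1512  0.034 ]
red_gauge_shoulder 0.55 [ 0.451  -0.0932  0.034 ]
[(np.float64(275.7928464977645), np.float64(128.07824143070044)), (np.float64(275.7741935483871), np.float64(128.08817204301076)), (np.float64(276.4503171247357), np.float64(128.36786469344608)), (np.float64(276.301912568306), np.float64(128.3094262295082))] [0.3927 0.013  0.2126]
```

```bash
python3 -c "
from workcell import bot;print(bot.job_done())"
```

```text
the job is handed in; nothing more can be done
None
```

I set the coil against the red gauge's blade, then put the gauge back in its rack slot and handed the job in; no verdict came back. From the images the gap is about 3.0–3.4 mm and the gauge is within 1 px of where it started. I viewed 12 pictures, over the limit of 10.

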